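Unhook a serving board from its keyhole stand and lay it on the kitchen scale

TASK

The small wooden serving board hangs by its keyhole slot on the headed stud of the sloping stand: slide it up the slope until the stud's head sits in the round wide end of the slot, then lift it off square to the slope without forcing it. Set it down gently, flat and centred on the square weighing plate of the kitchen scale (either way round) and let go, ready for weighing portions of chocolate. Do not drop the board or shove the scale, and leave the salt shaker, the glass bowl of chocolate curls and the green mug standing where they are.

Things in the scene. Friction and masses are not known exactly. Their poses are not given: they have to be found in the camera images.
- board: light wooden serving board, 140 long (x) x 58 wide (y) x 12 thick (z), ends rounded (16 mm corners), 0.11 to 0.22 kg. Origin: centre of its back face, the one against the stand. +x runs along it, up the slope as it hangs; +z points out of its front, away from the stand. Balance point about x = -4. Long edges free to grip across y. A keyhole goes right through it on the line y = 0.
- board_hole (a point): centre of the round wide end of the board's keyhole, at the back face: (12, 0, 0) in the board's frame, axes as the board's. The hole is 26 in diameter; from it a slot 10 wide runs toward the board's +x and ends round at x = 47. As hung, the stud is at that end, at about x = 43, so the board must go about 31 mm up the slope to bring the stud to the hole's centre.
- board_center (a point): centre of the board, half way through its thickness: board frame (0, 0, +6); axes as the board's
- stand: dark steel stand, fixed to the worktop. Origin: centre of the underside of its base, a slab 160 (x) x 110 (y) x 11 high; z vertical. A post carries a sloping bar 34 wide, 12 thick, 165 long; its upper face rises 35 degrees above level toward the stand's +x, from about 93 to 188 above the worktop, and so faces up and to -x, the robot's side.
- stud (a point): foot of the steel stud on the bar's sloping face, (35, 0, 165) in the stand's frame; axes as the stand's. The stud stands square out of the slope (along the board's +z): shank 7 in diameter, 14.5 long, then a round head 18 in diameter, 5 thick; 19.5 in all. 2.5 play under the head along the stud; with the head over the round hole, 4 play all round.
- scale: flat white kitchen scale, loose, 0.42 kg, 205 (x) x 150 (y) x 24 high, on small feet. Origin: centre of its underside, z up. Display and two buttons on the -x end; weighing plate, 138 x 138, 4 higher than the rest, reaches from x = -41 to +97, y = -69 to +69.
- plate_center (a point): centre of the top face of the weighing plate: (28, 0, 24) in the scale's frame; axes as the scale's. The plate is rigid.
- salt_shaker: glass salt shaker with grey cap, 44 in diameter, 90 high; origin: centre of its underside. Bystander.
- curl_bowl: small glass bowl of chocolate curls, 109 in diameter, 71 high; origin: centre of its underside. Bystander.
- mug: green mug, 86 in diameter, 96 high, handle to its -y side (118 over all); origin: on its underside, under the middle of cup and handle together. Bystander.
Mind the look-alikes: they are no part of the job. Leave any black or purple look-alike of the board alone.

How it is judged (in metres and radians):
On the way, in this order (a step that is already met when the one before it is completed fails the run):
1. the board is slid up the slope until the stud stands in the wide end of the keyhole (x of stud in the frame of board between 0.006 and 0.018 m), for 0.05 s.
2. the board is lifted off the stud, its back more than 30 mm above the foot of the stud, square to the board (z of stud in the frame of board below -0.03 m), for 0.1 s.
At the end, for the whole second after the job is handed in: the board lies flat (within 3.4 degrees) on the weighing plate, either face up and turned any way, its centre within 35 mm of the plate's centre, borne by the scale, let go and at rest (horizontal distance between board_center and plate_center below 0.035 m and z of board_center in the frame of plate_center between 0.002 and 0.01 m and angle between the z axis of board and the z axis of scale, either way round below 0.06 rad and contact force between board and scale above 0.4 N and contact force between board and the fingers below 0.1 N and linear speed of board below 0.02 m/s); the robot touches nothing.
It fails at once if the board is forced against the stand or its stud (over 50 N) (contact force between board and stand above 50 N).
It fails at once if the board is dropped or pressed hard on the scale (over 40 N) (contact force between board and scale above 40 N).
It fails at once if the board falls on the worktop (height (world z) of board_center below 0.02 m).
It fails at once if the scale is shoved more than 30 mm (distance of scale from where it was at the start of the episode above 0.03 m).
It fails at once if the salt shaker, the glass bowl or the mug is shifted more than 30 mm or tipped (distance of any of salt_shaker, curl_bowl, mug from where it was at the start of the episode above 0.03 m or angle between any of salt_shaker, curl_bowl, mug's own z axis and vertical above 0.4 rad).
It also fails if it takes over 45 s, if anything falls off the work surface, if the arm or the gripper's body presses on something with over 40 N, if the wrist force passes 120 N, or if a joint passes its speed limit or range.

ROBOT

A 6-joint arm with a two-finger parallel gripper is mounted at the origin on a cart in front of the work surface, level with it; the furniture and walls round the work are solid. World frame = base frame: x ahead of the robot, y to its left, z up, the work surface at z = 0. Lengths are in m, angles in degrees, forces in N, time in s.
With the tool pointing down it reaches from about 0.4 to 0.825 m from the base axis. Payload 7 kg.
Tool frame: the origin (TCP) lies on the centre line of the jaws, within the pads' length; the fingertips stand 14 mm ahead of it and the grasp point (between the pads) lies 5 mm behind it; z points along the fingers, y is the line along which they close (so a half turn about z gives the same grasp; the last joint's range is limited). The gripper opens to 88 mm and grips with 3 to 60 N. Pads are 19 mm wide; open, the fingers measure 130 mm over their backs; the gripper's body (78 mm by 193 mm) begins 47 mm behind the grasp point.
Start: joints at [-55.399, 20.546, 0.682, 0, -70.136, -16.507], TCP at [0.21, -0.642, 0.241] pointing down, gripper open.
Joint ranges: [-176.03, 176.03], [-82.01, 121.73], [-58.28, 71.71], [-173.87, 95.51], [-174.79, -0.11], [-173.66, 173.66]. Speed limits (degrees/s): [136.94, 136.94, 172.46, 180, 180, 180].

INTERFACE

Orientations are given as [roll, pitch, yaw] about the fixed x, y, z axes, in that order (R = Rz(yaw) Ry(pitch) Rx(roll)).
In Python, from plant import r gives the robot as it stands.
- The arm moves only by the tool send_rows, never from a script. Its argument "steps" is a list of rows, each an object with "dp": the shift along the tool's x, y, z in mm, a list of three; "roll": the turn about the tool's z in rad; "jaw": the opening in per cent of the stroke, from 0 (shut) to 100 (fully open). In form: [{"dp": [tx, ty, tz], "roll": roll, "jaw": jaw}, ...]. A call has 1 to 5 rows; each row is the pose to reach, as a shift and turn from the pose commanded when the call began, along the tool's axes at that moment; what a row does not reach only later rows make up. A row lasts 1/8 s, in which the tool goes at most 62.5 mm and 10.7 degrees, less where a joint would pass 70% of its speed; a pose out of reach is approached as far as the arm can. A call with a gripper value outside its range is refused whole. The fingers move at their own pace and stop on an object; "newtons" is the grip in N (left out, the last holds). Time passes only in rows, so rows that repeat a pose let the fingers close. It gives the time, the measured TCP pose, the force, the opening and the grip force at its end, in the units of the state.
- r.get_state(): the state, without advancing time (a new reading comes with each control period).
- r.capture(name): name is "side" or "top"; returns a dict with "image" (384x512x3 uint8, blue, green, red), "K" (3x3 intrinsics, pixels), "rvec" (rotation vector, rad) and "tvec" (3), from world to camera coordinates, as OpenCV has them. Camera axes: x right, y down, z forward; pixel columns grow to the right and rows downward; lengths in m; the calibration is good to about 2 mm. A picture is of the moment at which its call begins. There is no depth.
- r.close_job(): hands the job in; it is judged then, once.
The state is a dict: "time_s": time; "joints": joint angles; "qd": joint speeds; "joint_torque": joint torques, N m; "tcp_pos": TCP position; "eef_rot": TCP orientation; "contact_force": force on the tool from outside, world axes, zero at the start; "moment": the same for the moment, N m; "gripper_width": finger opening in m; "gripper_force": force on a finger pad.
Only numpy, scipy, OpenCV 4.12 (cv2) and the standard library are available. Lean on these libraries where they do the work, as an engineer would, in place of code of your own. Each camera call takes 0.05 s, during which the arm holds its last target. There are 200 camera calls.

## Working session

There is one attempt and no reset: what is moved stays moved. The work goes in short steps, Python scripts to look and compute and a tool call to move; the robot and the scene stay as the last step left them, time stands still between calls to the robot, and variables do not carry over. Pictures are saved under pics/ and viewed, at most 10 in all, crops included, and the job is handed in when it is done.

Besides the shell and the picture viewer there is one more tool, called by a JSON object that holds its "api" and its "payload", one argument or row to a line. send_rows: Moves the arm, as the interface text tells. Its arguments: {"type":"object","properties":{"steps":{"type":"array","items":{"type":"object","properties":{"dp":{"type":"array","items":{"type":"number"}},"roll":{"type":"number"},"jaw":{"type":"number"}}}},"newtons":{"type":"number"}},"required":["steps"]}

```bash
mkdir -p pics; ls
python3 - <<'E'
from plant import r
import cv2,numpy as np,pickle
print(r.get_state())
d={}
for n in("side","top"):
    c=r.capture(n);d[n]=c;cv2.imwrite(f"pics/{n}0.png",c["image"]);R=cv2.Rodrigues(np.array(c["rvec"]))[0];print(n,c["K"],"cam pos",-R.T@np.ravel(c["tvec"]),"fwd",R[2])
pickle.dump(d,open("cams.pkl","wb"))
E
```

```text
pics
{'time_s': 0.0, 'joints': array([-5.53986589e+01,  2.05929577e+01,  6.35171692e-01, -2.03789097e-02,
       -7.01365710e+01, -1.65063946e+01]), 'qd': array([ 0.00693908,  0.01270216, -0.04325765, -0.02241201, -0.00319968,
        0.14864028]), 'joint_torque': array([ 4.38422103e-04, -5.82718134e+01,  2.93053901e+01,  6.99716672e+00,
        6.68471883e-03, -1.82245576e-04]), 'tcp_pos': array([ 0.20948163, -0.64118875,  0.23961529]), 'eef_rot': array([ 1.79904088e+02, -8.44360353e-03, -1.61911986e+02]), 'contact_force': array([0.72413479, 0.44645587, 0.6678662 ]), 'moment': array([-0.00604775,  0.0485948 ,  0.02084624]), 'gripper_force': 0.0, 'gripper_width': 0.08753817994918604}
side [[390.53760387   0.         264.18336695]
 [  0.         390.53760387 195.42605608]
 [  0.           0.           1.        ]] cam pos [0.21494374 0.70307841 0.78755445] fwd [ 0.33757529 -0.68098837 -0.64984442]
top [[377.84926659   0.         262.47131921]
 [  0.         377.84926659 194.35982898]
 [  0.           0.           1.        ]] cam pos [0.42961255 0.04172574 1.18834942] fwd [ 0.11511752 -0.02543871 -0.9930261 ]
```

View pics/side0.png

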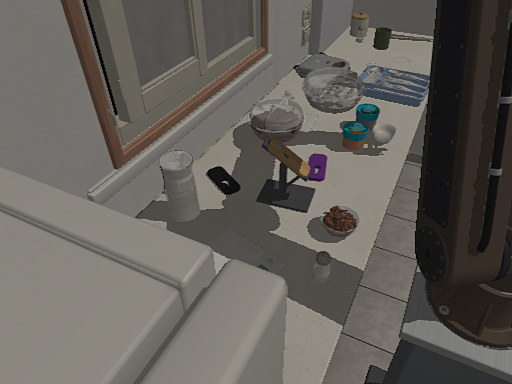

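View pics/top0.png

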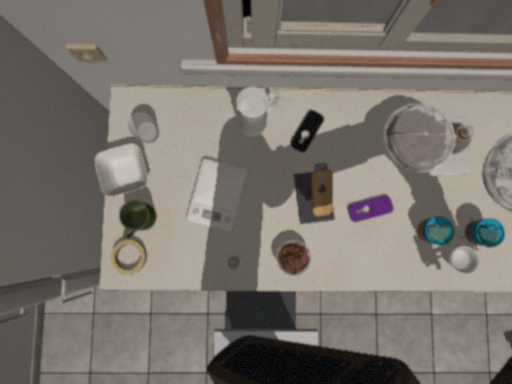

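Candidates for the board, as top-view pixels:
- Light wooden piece on the stand at (321,192), side view (287,158).
- Black look-alike at (307,131).
- Purple look-alike at (370,208).

I choose the wooden one, because it hangs on the stud of the dark stand. The scale is at (217,193), with its display end toward the robot. Next I'll take close crops.

Run:
```python
import cv2,numpy as np,pickle
d=pickle.load(open("cams.pkl","rb"))
def crop(n,x,y,w,h,s,step=10):
    im=cv2.resize(d[n]["image"][y:y+h,x:x+w],None,fx=s,fy=s,interpolation=cv2.INTER_CUBIC)
    im=cv2.convertScaleAbs(im,alpha=1.5,beta=15)
    for u in range(-(-x//step)*step,x+w,step):
        cv2.line(im,(int((u-x+.5)*s),0),(int((u-x+.5)*s),5),(0,0,255),1);cv2.putText(im,str(u),(int((u-x+.5)*s)-8,14),0,.32,(0,0,255))
    for v in range(-(-y//step)*step,y+h,step):
        cv2.line(im,(0,int((v-y+.5)*s)),(5,int((v-y+.5)*s)),(0,0,255),1);cv2.putText(im,str(v),(6,int((v-y+.5)*s)+3),0,.32,(0,0,255))
    return im
cv2.imwrite("pics/c1.png",np.hstack([crop("top",288,157,50,70,8),crop("side",253,132,50,70,8)]))
cv2.imwrite("pics/c2.png",np.hstack([crop("top",180,150,75,85,5),crop("side",200,218,80,85,5)]))
```

```text
(no output)
```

View pics/c1.png

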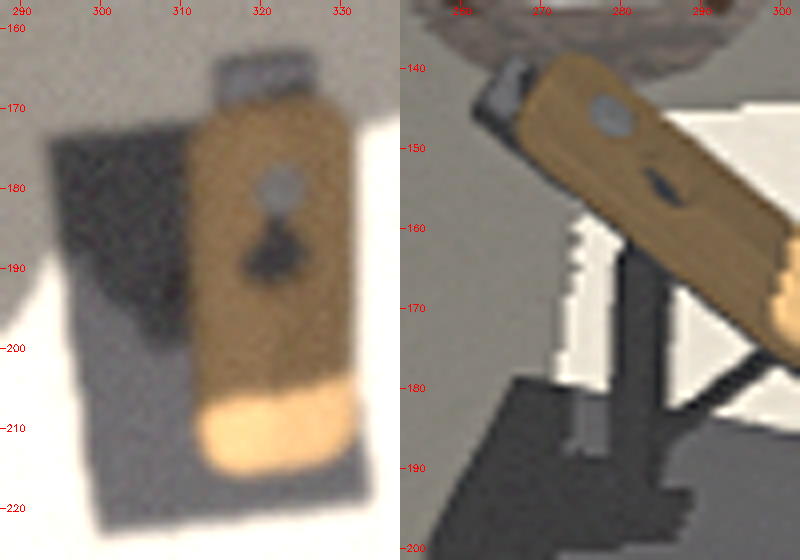

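View pics/c2.png

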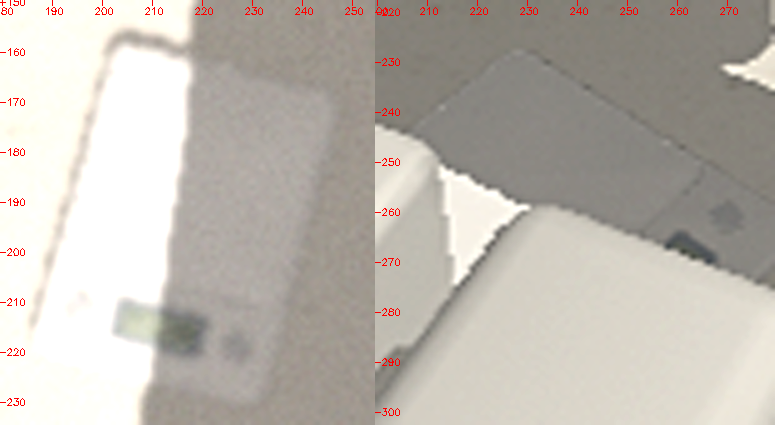

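The crops show the chosen wooden board on the stud. The stud head is at top (322.5,180) and side (279,146), with the wide hole below it at (321.5,188). The scale corners in the top view are about (200.5,157), (246.5,168.5), (232,230) and (186,216).

```bash
cat > h.py <<'E'
import cv2,numpy as np,pickle
from scipy.optimize import least_squares
from scipy.spatial.transform import Rotation as Ro
d=pickle.load(open("cams.pkl","rb"))
def proj(n,P):
    c=d[n];return cv2.projectPoints(np.array(P,float).reshape(-1,3),np.array(c["rvec"]),np.array(c["tvec"]),c["K"],None)[0][:,0]
def W(p,P): return Ro.from_euler('z',p[2]).apply(np.array(P,float)/1000)+[p[0],p[1],0]
def fit(obs,x0):
    f=lambda p:np.concatenate([(proj(n,W(p,[P]))[0]-uv) for n,P,uv in obs])
    s=least_squares(f,x0,loss='soft_l1');print(np.round(s.x,4),np.round(s.fun.reshape(-1,2),1).tolist());return s.x
E
python3 - <<'E'
from h import *
t=np.radians(35);n=np.array([-np.sin(t),0,np.cos(t)]);u=np.array([np.cos(t),0,np.sin(t)]);st=np.array([35,0,165])
hd=st+19.5*n
S=fit([("top",hd,(322.5,180.2)),("side",hd,(278.9,146)),("top",(80,55,11),(293.8,174.4)),("top",(-80,55,11),(300,223.4)),("top",(-80,-55,11),(333.7,219)),("side",(80,-55,11),(266.9,178.4))],[.45,-.15,0])
C=fit([("top",(102.5,75,20),(200.5,157.1)),("top",(102.5,-75,20),(246.5,168.5)),("top",(-102.5,-75,20),(231.9,230.1)),("top",(-102.5,75,20),(185.5,216)),("side",(102.5,-75,20),(228.5,227.5))],[.45,.15,-.2])
o=st-43*u
for x in(70,0,-4,-70): print("board",x,W(S,[o+x*u+6*n]), proj("top",W(S,[o+x*u+12*n])),proj("side",W(S,[o+x*u+12*n])))
print("hole top",proj("top",W(S,[o+12*u+12*n])),proj("side",W(S,[o+12*u+12*n])))
for y in(29,-29):print("edge",proj("top",W(S,[o+y*np.array([0,1,0])+12*n])))
print("plate",W(C,[(28,0,24)]),"yaws",np.degrees([S[2],C[2]]),"foot",W(S,[st]))
E
```

```text
[ 0.5625 -0.1489  0.1344] [[-0.2, 0.2], [0.7, -0.6], [-1.1, -1.2], [-0.3, 0.1], [0.7, 0.1], [-0.1, -0.5]]
[ 0.565   0.1559 -0.2236] [[0.3, -0.3], [0.8, -0.7], [-0.2, 1.6], [-1.3, 4.5], [-1.1, -1.5]]
board 70 [[ 0.61572486 -0.14173329  0.18540148]] [[321.49716563 170.28177384]] [[270.6894596 140.9899633]]
board 0 [[ 0.5589017  -0.14941952  0.14525113]] [[321.82746079 193.04583402]] [[289.83839525 156.37992598]]
board -4 [[ 0.55565466 -0.14985874  0.14295682]] [[321.8456991  194.30282477]] [[290.91997316 157.24918807]]
board -70 [[ 0.50207854 -0.15710576  0.10510077]] [[322.13732294 214.40164288]] [[308.57288573 171.43679987]]
hole top [[321.77234448 189.24719846]] [[286.58553255 153.7656065 ]]
edge [[311.53651066 194.31981892]]
edge [[332.09534164 191.77470502]]
plate [[0.59228418 0.14973489 0.024     ]] yaws [  7.70340745 -12.8103197 ] foot [[ 0.59721775 -0.14423667  0.165     ]]
```

```bash
cat > go.py <<'E'
import sys,numpy as np
from scipy.spatial.transform import Rotation as Ro
from plant import r
def st():
    s=r.get_state();print({k:np.round(s[k],3).tolist() for k in("time_s","tcp_pos","eef_rot","contact_force","gripper_width","gripper_force")});return s
def go(t,yaw):
    s=st();R=Ro.from_euler('xyz',s["eef_rot"],degrees=True)
    print("dp",np.round(R.inv().apply(np.array(t)-s["tcp_pos"])*1000,1),"roll",round(np.radians((s["eef_rot"][2]-yaw+180)%360-180),3))
if __name__=="__main__": go([float(a) for a in sys.argv[1:4]],float(sys.argv[4]))
E
python3 go.py .559 -.149 .26 -172.3
```

```text
{'time_s': 0.1, 'tcp_pos': [0.209, -0.641, 0.24], 'eef_rot': [179.914, -0.009, -161.912], 'contact_force': [0.025, 0.968, -0.321], 'gripper_width': 0.087, 'gripper_force': 0.0}
dp [-485.1  359.4  -19.8] roll 0.181
```

{"api": "send_rows", "payload": {
  "steps": [
    {"dp":[-30,20,-50],"roll":0,"jaw":100},
    {"dp":[-80,58,-60],"roll":0,"jaw":100},
    {"dp":[-130,95,-60],"roll":0.06,"jaw":100},
    {"dp":[-180,132,-60],"roll":0.12,"jaw":100},
    {"dp":[-230,170,-60],"roll":0.18,"jaw":100}
  ],
  "newtons": 20
}}

```text
time_s: 0.72
tcp_pos: [0.3757, -0.4074, 0.3004]
eef_rot: [180.0, -0.0, -172.3]
contact_force: [1.4, -0.2, -0.1]
gripper_width: 0.0878
gripper_force: 0.0
```

```bash
python3 go.py .559 -.149 .26 -172.3
```

```text
{'time_s': 0.725, 'tcp_pos': [0.376, -0.407, 0.3], 'eef_rot': [179.988, -0.003, -172.342], 'contact_force': [1.351, -0.237, -0.104], 'gripper_width': 0.088, 'gripper_force': 0.0}
dp [-216.1  231.6   40.4] roll -0.001
```

{"api": "send_rows", "payload": {
  "steps": [
    {"dp":[-40,44,0],"roll":0,"jaw":100},
    {"dp":[-80,87,0],"roll":0,"jaw":100},
    {"dp":[-122,132,5],"roll":0,"jaw":100},
    {"dp":[-165,177,15],"roll":0,"jaw":100},
    {"dp":[-207,222,30],"roll":0,"jaw":100}
  ]
}}

```text
time_s: 1.35
tcp_pos: [0.5502, -0.1605, 0.2709]
eef_rot: [-180.0, 0.0, -172.2]
contact_force: [0.6, -0.5, 0.2]
gripper_width: 0.0877
gripper_force: 0.0
```

{"api": "send_rows", "payload": {
  "steps": [
    {"dp":[-9,10,20],"roll":0,"jaw":100},
    {"dp":[-9,10,40],"roll":0,"jaw":100},
    {"dp":[-9,10,40],"roll":0,"jaw":100}
  ]
}}

```text
time_s: 1.72
tcp_pos: [0.5558, -0.1508, 0.2291]
eef_rot: [180.0, -0.2, -172.2]
contact_force: [0.0, -0.7, 1.0]
gripper_width: 0.0874
gripper_force: 0.0
```

```bash
python3 go.py .559 -.149 .155 -172.3
python3 - <<'E'
from plant import r
import cv2,numpy as np
a=r.capture("top")["image"][140:240,270:370];b=r.capture("side")["image"][90:210,220:340]
cv2.imwrite("pics/a1.png",np.hstack([cv2.resize(i,(400,400),interpolation=2) for i in(a,b)]))
E
```

```text
{'time_s': 1.725, 'tcp_pos': [0.556, -0.151, 0.229], 'eef_rot': [179.959, -0.22, -172.194], 'contact_force': [0.035, -0.71, 0.984], 'gripper_width': 0.087, 'gripper_force': 0.0}
dp [-3.7  1.3 74. ] roll 0.002
```

View pics/a1.png

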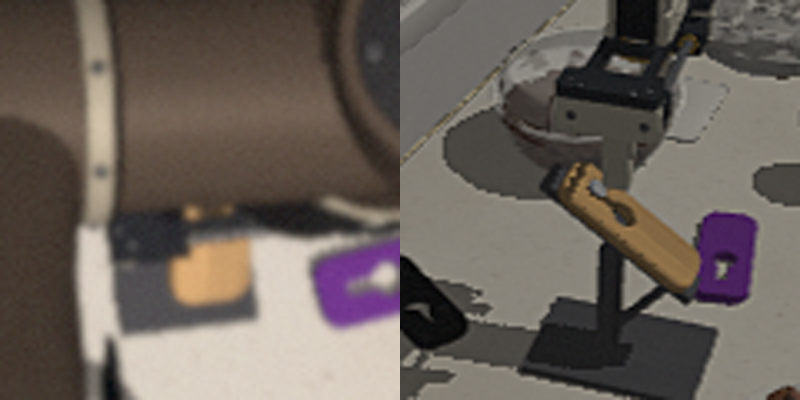

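The gripper straddles the board above its middle. In the side crop the far finger is at about (615,165), just past the board's far edge. I'll descend now.

{"api": "send_rows", "payload": {
  "steps": [
    {"dp":[-4,1,20],"roll":0,"jaw":100},
    {"dp":[-4,1,40],"roll":0,"jaw":100},
    {"dp":[-4,1,60],"roll":0,"jaw":100},
    {"dp":[-4,1,74],"roll":0,"jaw":100},
    {"dp":[-4,1,74],"roll":0,"jaw":100}
  ]
}}

```text
time_s: 2.45
tcp_pos: [0.5603, -0.15, 0.1566]
eef_rot: [180.0, -0.1, -172.2]
contact_force: [0.3, -0.5, 0.4]
gripper_width: 0.0878
gripper_force: 0.0
```

{"api": "send_rows", "payload": {
  "steps": [
    {"dp":[0,0,0],"roll":0,"jaw":60},
    {"dp":[0,0,0],"roll":0,"jaw":60},
    {"dp":[0,0,0],"roll":0,"jaw":60},
    {"dp":[0,0,0],"roll":0,"jaw":60}
  ],
  "newtons": 20
}}

```text
time_s: 2.95
tcp_pos: [0.5605, -0.1494, 0.1571]
eef_rot: [180.0, 0.0, -172.2]
contact_force: [-1.4, 2.1, 2.3]
gripper_width: 0.0581
gripper_force: 20.0
```

{"api": "send_rows", "payload": {
  "steps": [
    {"dp":[-6,0,-5],"roll":0,"jaw":50},
    {"dp":[-12,0,-9],"roll":0,"jaw":50},
    {"dp":[-18,0,-13.2],"roll":0,"jaw":50},
    {"dp":[-24.8,0,-18.4],"roll":0,"jaw":50},
    {"dp":[-24.8,0,-18.4],"roll":0,"jaw":50}
  ],
  "newtons": 25
}}

```text
time_s: 3.58
tcp_pos: [0.586, -0.1463, 0.1757]
eef_rot: [-180.0, 0.0, -172.2]
contact_force: [-0.1, 0.4, -2.4]
gripper_width: 0.0576
gripper_force: 24.9
```

Run:
```python
from go import st
st()
from plant import r
import cv2,numpy as np
a=r.capture("top")["image"][140:240,270:370];b=r.capture("side")["image"][110:190,240:320]
cv2.imwrite("pics/a2.png",np.hstack([cv2.resize(i,(400,400),interpolation=2) for i in(a,b)]))
```

```text
{'time_s': 3.575, 'tcp_pos': [0.586, -0.146, 0.176], 'eef_rot': [-179.988, 0.044, -172.213], 'contact_force': [-0.129, 0.39, -2.443], 'gripper_width': 0.058, 'gripper_force': 24.938}
```

View pics/a2.png

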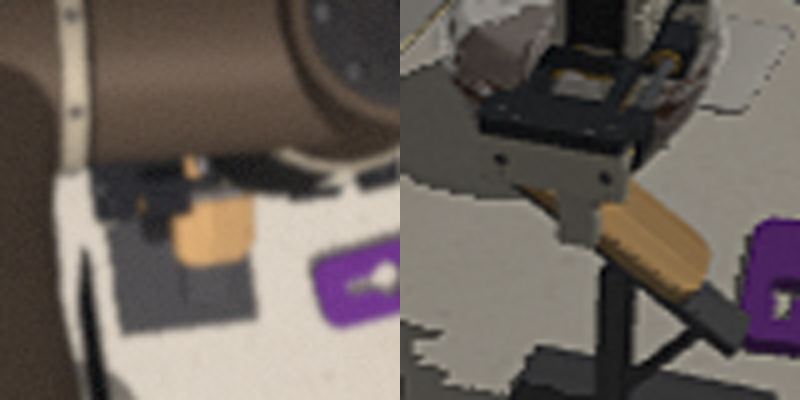

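The board has slid about 31 mm up with only its own weight showing on the wrist. The lower bar end is exposed at (730,330) in the side crop. I'll lift square to the slope, cautiously at first.

{"api": "send_rows", "payload": {
  "steps": [
    {"dp":[1.2,0,-1.6],"roll":0,"jaw":50},
    {"dp":[2.9,0,-4.1],"roll":0,"jaw":50},
    {"dp":[4,0,-5.7],"roll":0,"jaw":50}
  ]
}}

```text
time_s: 4.05
tcp_pos: [0.5811, -0.147, 0.1813]
eef_rot: [-180.0, 0.0, -172.2]
contact_force: [0.2, 0.2, -2.0]
gripper_width: 0.0577
gripper_force: 24.9
```

{"api": "send_rows", "payload": {
  "steps": [
    {"dp":[5.7,0,-8.2],"roll":0,"jaw":50},
    {"dp":[11.5,0,-16.4],"roll":0,"jaw":50},
    {"dp":[17.2,0,-24.6],"roll":0,"jaw":50},
    {"dp":[23,0,-32.8],"roll":0,"jaw":50},
    {"dp":[28.7,0,-41],"roll":0,"jaw":50}
  ]
}}

```text
time_s: 4.68
tcp_pos: [0.5524, -0.1508, 0.2227]
eef_rot: [-180.0, 0.0, -172.2]
contact_force: [0.3, -0.5, -2.3]
gripper_width: 0.0578
gripper_force: 24.9
```

Run:
```python
from go import st,go
go((.59,.15,.225),-192.8)
from plant import r
import cv2,numpy as np
a=r.capture("top")["image"][140:240,270:370];b=r.capture("side")["image"][90:190,220:320]
cv2.imwrite("pics/a3.png",np.hstack([cv2.resize(i,(400,400),interpolation=2) for i in(a,b)]))
```

```text
{'time_s': 4.675, 'tcp_pos': [0.552, -0.151, 0.223], 'eef_rot': [-179.998, 0.021, -172.22], 'contact_force': [0.336, -0.482, -2.314], 'gripper_width': 0.058, 'gripper_force': 24.938}
dp [-78.  293.   -2.2] roll 0.359
```

View pics/a3.png

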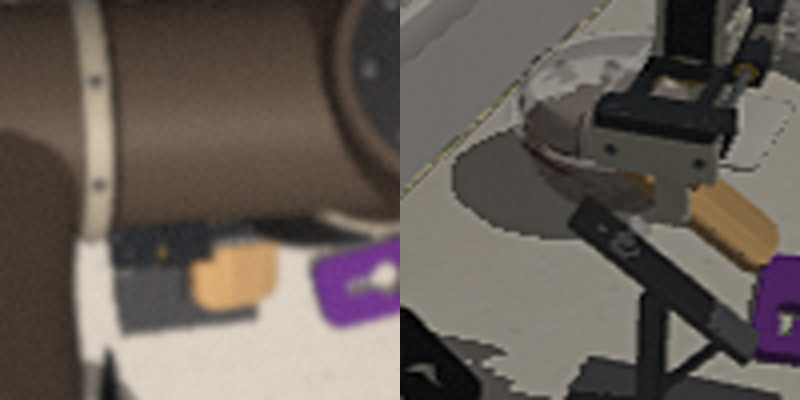

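The board is clear of the stud and still tilted about 35°. The stud is bare at (630,245) in the side crop. I'll carry it over to the scale.

{"api": "send_rows", "payload": {
  "steps": [
    {"dp":[0,15,-25],"roll":0,"jaw":50},
    {"dp":[-3,65,-30],"roll":0.05,"jaw":50},
    {"dp":[-15,120,-30],"roll":0.14,"jaw":50},
    {"dp":[-30,175,-25],"roll":0.23,"jaw":50},
    {"dp":[-47,225,-15],"roll":0.3,"jaw":50}
  ]
}}

```text
time_s: 5.4
tcp_pos: [0.5692, 0.0806, 0.2373]
eef_rot: [180.0, 0.1, 170.5]
contact_force: [0.4, -0.5, -0.8]
gripper_width: 0.0577
gripper_force: 24.9
```

```bash
python3 go.py .586 .1515 .125 -192.8
```

```text
{'time_s': 5.4, 'tcp_pos': [0.569, 0.081, 0.237], 'eef_rot': [179.952, 0.068, 170.465], 'contact_force': [0.383, -0.487, -0.834], 'gripper_width': 0.058, 'gripper_force': 24.935}
dp [ -4.7  72.6 112.4] roll 0.057
```

{"api": "send_rows", "payload": {
  "steps": [
    {"dp":[-2,30,20],"roll":0.03,"jaw":50},
    {"dp":[-4,60,50],"roll":0.057,"jaw":50},
    {"dp":[-4.7,72.6,85],"roll":0.057,"jaw":50},
    {"dp":[-4.7,72.6,110],"roll":0.057,"jaw":50},
    {"dp":[-4.7,72.6,112.4],"roll":0.057,"jaw":50}
  ]
}}

```text
time_s: 6.02
tcp_pos: [0.5842, 0.149, 0.1223]
eef_rot: [-179.8, -0.2, 167.3]
contact_force: [0.7, 0.5, -1.1]
gripper_width: 0.0579
gripper_force: 24.9
```

Run:
```python
from go import st,go
go((.586,.1515,.09),-192.8)
from plant import r
import cv2,numpy as np
a=r.capture("top")["image"][140:240,170:270];b=r.capture("side")["image"][180:300,200:320]
cv2.imwrite("pics/a4.png",np.hstack([cv2.resize(i,(400,400),interpolation=2) for i in(a,b)]))
```

```text
{'time_s': 6.025, 'tcp_pos': [0.584, 0.149, 0.122], 'eef_rot': [-179.83, -0.193, 167.332], 'contact_force': [0.688, 0.525, -1.058], 'gripper_width': 0.058, 'gripper_force': 24.938}
dp [-1.3  3.  32.3] roll 0.002
```

View pics/a4.png

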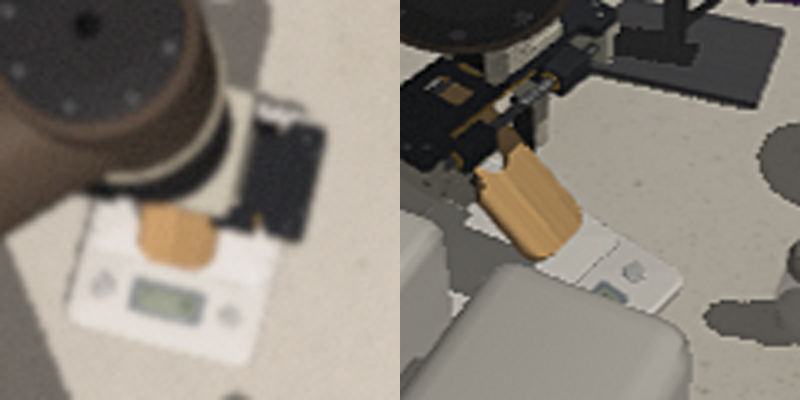

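The board is held over the plate. Its low end is at top crop (175,265), just above the plate's display-side border and centred sideways. I'll lower it to touch.

{"api": "send_rows", "payload": {
  "steps": [
    {"dp":[-1.3,3,15],"roll":0,"jaw":50},
    {"dp":[-1.3,3,28],"roll":0,"jaw":50},
    {"dp":[-1.3,3,34],"roll":0,"jaw":50},
    {"dp":[-1.3,3,35],"roll":0,"jaw":50}
  ],
  "newtons": 15
}}

```text
time_s: 6.62
tcp_pos: [0.5871, 0.1518, 0.089]
eef_rot: [-180.0, -0.0, 167.3]
contact_force: [-0.1, 0.2, -1.5]
gripper_width: 0.0581
gripper_force: 15.0
```

{"api": "send_rows", "payload": {
  "steps": [
    {"dp":[0,0,2],"roll":0,"jaw":50},
    {"dp":[0,0,4],"roll":0,"jaw":50},
    {"dp":[0,0,6],"roll":0,"jaw":50},
    {"dp":[0,0,6],"roll":0,"jaw":50}
  ]
}}

```text
time_s: 7.12
tcp_pos: [0.5873, 0.152, 0.0835]
eef_rot: [-180.0, -0.0, 167.3]
contact_force: [0.4, 0.0, -2.1]
gripper_width: 0.0577
gripper_force: 15.0
```

{"api": "send_rows", "payload": {
  "steps": [
    {"dp":[0,0,2.5],"roll":0,"jaw":50},
    {"dp":[-2.5,0,6],"roll":0,"jaw":50},
    {"dp":[-5.3,0,9.6],"roll":0,"jaw":50},
    {"dp":[-7.5,0,13.5],"roll":0,"jaw":50},
    {"dp":[-7.5,0,13.5],"roll":0,"jaw":50}
  ]
}}

```text
time_s: 7.75
tcp_pos: [0.595, 0.1502, 0.0698]
eef_rot: [-180.0, -0.0, 167.3]
contact_force: [-0.7, -0.8, 1.2]
gripper_width: 0.058
gripper_force: 15.0
```

{"api": "send_rows", "payload": {
  "steps": [
    {"dp":[-2.1,0,4],"roll":0,"jaw":50},
    {"dp":[-3.8,0,8],"roll":0,"jaw":50},
    {"dp":[-5.4,0,12],"roll":0,"jaw":50},
    {"dp":[-6.6,0,16],"roll":0,"jaw":50},
    {"dp":[-6.6,0,16],"roll":0,"jaw":50}
  ]
}}

```text
time_s: 8.38
tcp_pos: [0.6012, 0.149, 0.0537]
eef_rot: [180.0, -0.0, 167.3]
contact_force: [0.6, -1.8, 0.2]
gripper_width: 0.0577
gripper_force: 15.0
```

Run:
```python
from go import st
st()
from plant import r
import cv2,numpy as np
a=r.capture("top")["image"][140:240,170:270];b=r.capture("side")["image"][180:300,200:320]
cv2.imwrite("pics/a5.png",np.hstack([cv2.resize(i,(400,400),interpolation=2) for i in(a,b)]))
```

```text
{'time_s': 8.375, 'tcp_pos': [0.601, 0.149, 0.054], 'eef_rot': [179.997, -0.008, 167.314], 'contact_force': [0.626, -1.788, 0.248], 'gripper_width': 0.058, 'gripper_force': 14.997}
```

View pics/a5.png

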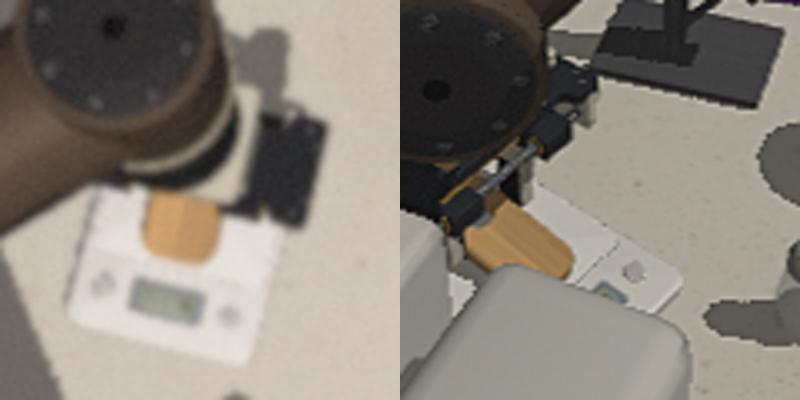

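The scale has not moved, and the board is pivoting down in the grip with its low end still at (180,260) in the top crop. I'll finish lowering.

{"api": "send_rows", "payload": {
  "steps": [
    {"dp":[-1,0,4],"roll":0,"jaw":50},
    {"dp":[-1.8,0,8],"roll":0,"jaw":50},
    {"dp":[-2.2,0,11],"roll":0,"jaw":50},
    {"dp":[-2.2,0,11],"roll":0,"jaw":50}
  ],
  "newtons": 10
}}

```text
time_s: 8.98
tcp_pos: [0.6031, 0.1484, 0.0427]
eef_rot: [-180.0, -0.0, 167.3]
contact_force: [0.7, -0.4, -1.4]
gripper_width: 0.0581
gripper_force: 10.0
```

{"api": "send_rows", "payload": {
  "steps": [
    {"dp":[-0.2,0,1.5],"roll":0,"jaw":50},
    {"dp":[-0.3,0,2.5],"roll":0,"jaw":50},
    {"dp":[-0.3,0,2.5],"roll":0,"jaw":50}
  ],
  "newtons": 5
}}

```text
time_s: 9.35
tcp_pos: [0.6034, 0.1483, 0.0405]
eef_rot: [-180.0, -0.0, 167.3]
contact_force: [0.3, -0.5, -1.1]
gripper_width: 0.0579
gripper_force: 5.0
```

{"api": "send_rows", "payload": {
  "steps": [
    {"dp":[0,0,1],"roll":0,"jaw":50},
    {"dp":[0,0,1.2],"roll":0,"jaw":50},
    {"dp":[0,0,1.2],"roll":0,"jaw":50}
  ],
  "newtons": 3
}}

```text
time_s: 9.72
tcp_pos: [0.6035, 0.1484, 0.0394]
eef_rot: [180.0, -0.0, 167.3]
contact_force: [-0.3, 0.1, -1.2]
gripper_width: 0.0577
gripper_force: 3.0
```

{"api": "send_rows", "payload": {
  "steps": [
    {"dp":[0,0,0],"roll":0,"jaw":68},
    {"dp":[0,0,0],"roll":0,"jaw":75},
    {"dp":[0,0,0],"roll":0,"jaw":90},
    {"dp":[0,0,0],"roll":0,"jaw":100},
    {"dp":[0,0,0],"roll":0,"jaw":100}
  ]
}}

```text
time_s: 10.35
tcp_pos: [0.6036, 0.1484, 0.0394]
eef_rot: [180.0, 0.0, 167.3]
contact_force: [-0.3, 0.5, 0.7]
gripper_width: 0.0861
gripper_force: 0.0
```

{"api": "send_rows", "payload": {
  "steps": [
    {"dp":[0,0,-15],"roll":0,"jaw":100},
    {"dp":[0,0,-50],"roll":0,"jaw":100},
    {"dp":[0,0,-110],"roll":0,"jaw":100},
    {"dp":[20,0,-170],"roll":0,"jaw":100},
    {"dp":[60,0,-215],"roll":0,"jaw":100}
  ]
}}

```text
time_s: 10.98
tcp_pos: [0.5455, 0.1615, 0.258]
eef_rot: [179.9, 0.1, 167.3]
contact_force: [0.6, 1.1, 0.7]
gripper_width: 0.0876
gripper_force: 0.0
```

{"api": "send_rows", "payload": {
  "steps": [
    {"dp":[0,-60,0],"roll":0,"jaw":100},
    {"dp":[0,-120,0],"roll":0,"jaw":100},
    {"dp":[0,-180,0],"roll":0,"jaw":100},
    {"dp":[0,-240,0],"roll":0,"jaw":100},
    {"dp":[0,-250,0],"roll":0,"jaw":100}
  ]
}}

```text
time_s: 11.6
tcp_pos: [0.489, -0.0851, 0.2558]
eef_rot: [180.0, 0.1, 167.1]
contact_force: [0.0, 0.7, 0.6]
gripper_width: 0.0875
gripper_force: 0.0
```

Run:
```python
from go import st
st()
from plant import r
import cv2,numpy as np
a=r.capture("top")["image"][140:240,170:270];b=r.capture("side")["image"][180:300,180:300]
cv2.imwrite("pics/a6.png",np.hstack([cv2.resize(i,(400,400),interpolation=2) for i in(a,b)]))
```

```text
{'time_s': 11.6, 'tcp_pos': [0.489, -0.085, 0.256], 'eef_rot': [179.974, 0.087, 167.141], 'contact_force': [0.018, 0.734, 0.605], 'gripper_width': 0.088, 'gripper_force': 0.0}
```

View pics/a6.png

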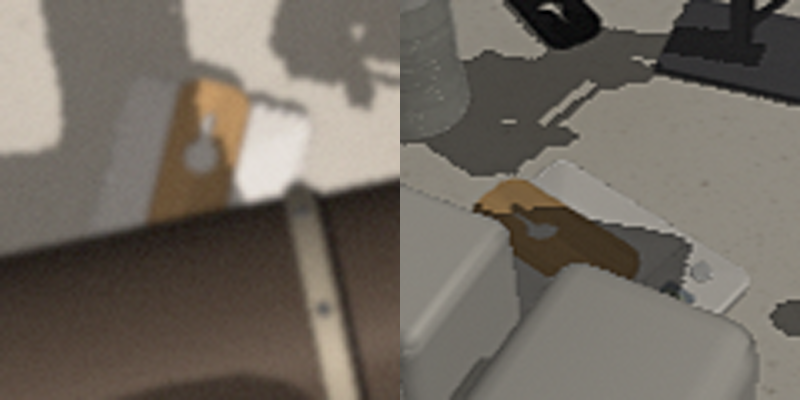

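The board lies flat on the plate, its keyhole at about top pixel (220,177.5). Now a numeric check of the offset.

Run:
```python
from h import *
for g in (-10,0,10,20):
    C=[.565,.1559,-.2236]
    print(g,proj("top",W(C,[(28+g+12,0,36),(28+g+70,0,36)])).round(1).tolist(),proj("side",W(C,[(28+g+12,0,36)])).round(1).tolist())
```

```text
-10 [[218.0, 183.8], [222.5, 165.7]] [[227.7, 250.4]]
0 [[218.7, 180.7], [223.3, 162.6]] [[224.8, 248.6]]
10 [[219.5, 177.6], [224.1, 159.6]] [[222.0, 246.8]]
20 [[220.3, 174.4], [224.9, 156.5]] [[219.2, 244.9]]
```

```bash
python3 -c "
from plant import r
print(r.close_job())"
```

```text
the job is handed in; nothing more can be done
None
```

The board is off the stud and lying flat on the scale's weighing plate, let go about 10 mm from the plate's centre (limit 35 mm). I've handed the job in; the call returned no verdict.

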